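# Rub down the seam of a slab dish on the banding wheel

## Robot

A 7-joint arm with a two-finger parallel gripper is mounted at the origin on the work surface. World frame = base frame: x ahead of the robot, y to its left, z up, the work surface at z = 0. Lengths are in m, angles in rad, forces in N, time in s.
With the tool pointing down it reaches from about 0.4 to 0.85 m from the base axis. Payload 10.4 kg.
Tool frame: the origin (TCP) lies at the very end of the fingers, on their centre line; the grasp point (between the pads) lies behind it (r.grasp_offset is the z of the grasp point in the tool frame, in m); z points along the fingers, y is the line along which they close (so a half turn about z gives the same grasp; the last joint's range is limited). The gripper opens to 87 mm and grips with 3 to 60 N. Pads are 19 mm wide; open, the fingers measure 117 mm over their backs; the gripper's body (75 mm by 190 mm) begins 51 mm behind the grasp point.
Start: joints at [1.223, 0.332, -0.065, 1.46, 0.022, 1.35, -0.088], TCP at [0.199, -0.592, 0.183] pointing down, gripper open.
Joint ranges: [-2.6, 2.6], [-0.5, 2.12], [-1.47, 1.34], [0.16, 2.42], [-1.27, 4.41], [0.06, 2.06], [-2.6, 2.6]. Speed limits (rad/s): [2.22, 2.22, 2.79, 2.79, 3.14, 3.14, 3.14].

## Interface

Orientations are given as [roll, pitch, yaw] about the fixed x, y, z axes, in that order (R = Rz(yaw) Ry(pitch) Rx(roll)).
In Python, from cell import r gives the robot as it stands.
- The arm moves only by the shell command python3 nudge.py FILE, which reads ROWS from the file FILE. ROWS is a JSON list that holds a single list of rows (three levels of brackets), with 1 to 12 rows, each of 7 numbers: a rotation vector rx, ry, rz in shares of 180 degrees (1.0 is 180 degrees), then dx, dy, dz in shares of the most that a row can go, 1 being 50 mm, then the finger opening in m; each row shifts and turns the commanded pose from where the row before left it, along the tool's axes as they then stand; what a row does not reach is not made up. A row lasts 1/10 s, in which the tool goes at most 0.05 m and 0.15 rad, less where a joint would pass 70% of its speed; a pose out of reach is approached as far as the arm can. The fingers move at their own pace and stop on an object; the grip force is fixed at half the most. Time passes only in rows, so rows that do not move let the fingers close. It prints the time, the measured TCP pose, the force, the opening and the grip force at its end. Shift and turn numbers lie between -1 and 1, and a call with a number outside is refused. Input that does not fit is refused with a message, and nothing moves.
- r.get_obs(): the state, without advancing time (a new reading comes with each control period).
- r.snapshot(name): name is "side" or "top" or "wrist"; returns the picture (384x512x3 uint8, red, green, blue); there is no depth.
- r.camera_info(name): a dict with "mtx" (3x3 intrinsics, pixels), "D" ([k1, k2, p1, p2, k3] as OpenCV has them; the pictures are not rectified), "pose" (4x4, takes a point from camera to world coordinates); the wrist camera has in their place "mount" (4x4, takes a point from camera to tool coordinates, whose origin is the TCP and whose axes are the flange's). Camera axes: x right, y down, z forward; pixel columns grow to the right and rows downward; lengths in m; the calibration is good to about 2 mm. A picture is of the moment at which its call begins: read the wrist's pose just before it. camera_info takes no time and is no camera call.
- r.finish_job(): hands the job in; it is judged then, once.
The state is a dict: "time_s": time; "joint_positions": joint angles; "dq": joint speeds; "tau": joint torques, N m; "tool_pos": TCP position; "tcp_rot": TCP orientation; "force": force on the tool from outside, world axes, zero at the start; "moment": the same for the moment, N m; "opening": finger opening in m; "gripper_force": force on a finger pad.
Only numpy, scipy, OpenCV 4.12 (cv2) and the standard library are available. Lean on these libraries where they do the work, as an engineer would, in place of code of your own. Each camera call takes 0.05 s, during which the arm holds its last target. There are 200 camera calls.

## Task

Make the banding wheel safe by setting its selector lever to the centre (off) position and letting go. Then take the blue burnisher from its rest and, with its sprung ball tip lightly on the dish's floor, rub slowly (about 2 to 4 cm a second) all the way along the terracotta seam from the blue dot round the bend to the red dot, touching the dish nowhere else. Lay the burnisher back in the notches of its rest, lever still off, and leave everything else on the bench where it is.

Things in the scene. Friction and masses are not known exactly. Their poses are not given: they have to be found in the camera images.
- selector (a joint): Lever of the wheel's forward-off-reverse switch, rad. 0 = upright = centre = off (white mark); positive leans to the switch box's +y (orange dot), negative to -y (green dot); range -0.45 to 0.45. No click or spring: friction (about 1 N at the grip) keeps it where it is left. Off means within 0.10 rad of upright. It starts at 0.22 to 0.42.
- selector_grip (a point): Middle of the lever's black round grip (diameter 16, 34 long, along the lever), 61 mm from the pivot. The bare rod below it is 10 mm thick.
- switch_box: Fixed grey switch box 130 x 110 x 50 (x, y, z); origin centre of its underside. The lever's pivot is at (0, 0, 50 mm), pivot axis along its x, so the lever swings along its y. A red lamp lens stands 12 mm high at (48, 35) mm.
- rest: Fixed wooden rest, base board 150 x 70 x 12; origin centre of its underside. Uprights 12 mm thick at x = -52 and +44 mm, each 56 wide (y), 60 high, with an open-topped notch 28 mm wide, its floor at z = 42 mm. The tool's place: lying along x in both notches, its axis at y = 0, z = 50 mm, its origin over the rest's origin.
- stylus: Loose burnisher, 75 to 120 g. Blue square handle 16 x 16 mm from x = -77 to +53, brass neck (diameter 12) to x = 83, then a sprung steel nib with a ball (diameter 10). Origin on the axis near the centre of mass; x points to the nib, z up as it lies. Starts in the rest, nib to the rest's +x; 84 mm of handle is free between the uprights, to grip from above.
- tip (a point): Centre of the ball at the nib's end (ball radius 5 mm): at x = 105 mm in the stylus frame when the nib is out, less what it is pushed in.
- nib (a joint): How far the sprung nib is pushed back along the tool, m: 0 (out) to 0.010 (stop). Spring 180 N/m with 0.36 N preload, so about 0.4 to 2.2 N along the tool.
- dish: White slab dish, green rim, fixed on the wheel: outside 200 x 140 x 38 (x, y, z), walls 5, floor 8 thick; origin centre of its underside, 61 mm above the table. The seam, a flat terracotta line 6 mm wide on the inside floor (z = 8): blue dot (-66, 12) straight to the bend (0, -12), straight to the red dot (66, 12) mm. Fingers must clear the walls, so hold the tool sloping, nib down.
- seam_a: First leg of the seam: origin at the blue dot on the floor's surface, x along the seam towards the bend (70.2 mm away), z up.
- seam_b: Second leg of the seam: origin at the bend on the floor's surface, x along the seam towards the red dot (70.2 mm away), z up.
- wheel: Fixed steel banding wheel under the dish: round head, diameter 280, top 60 mm above the table; origin centre of its foot. It does not turn.
- cup: Bystander, loose: white cup, rim diameter 72, 60 high (mm); origin centre of its underside. To be left alone.
- jar: Bystander, loose: green jar, diameter 64, 70 high (mm); origin centre of its underside. To be left alone.
- bowl: Bystander, loose: blue bowl, rim diameter 110, 45 high (mm); origin centre of its underside. To be left alone.
- brick: Bystander, loose: kiln brick 70 x 120 x 55 (mm); origin centre of its underside. To be left alone.
- bottle: Bystander, loose: clear bottle, diameter 64, 190 high (mm); origin centre of its underside. To be left alone.
- tile: Bystander, loose: flat tile 110 x 110 x 9 (mm); origin centre of its underside. To be left alone.
- weight: Bystander, loose: round plaster weight, diameter 76, 27 high (mm); origin centre of its underside. To be left alone.

How it is judged:
On the way, in this order (a step that is already met when the one before it is completed fails the run):
1. the selector lever stands in its centre (off) position and the fingers have let go of it (value of joint selector between -0.1 and 0.1 rad and contact force between the fingers and switch_box below 0.1 N), for 0.2 s.
2. the ball tip touches the seam at the blue dot (within 7 mm along it), selector off (contact force between stylus and dish above 0.15 N and x of tip in the frame of seam_a between -0.007 and 0.007 m and y of tip in the frame of seam_a between -0.009 and 0.009 m and z of tip in the frame of seam_a between -0.002 and 0.012 m and value of joint selector between -0.1 and 0.1 rad), for 0.05 s.
3. the ball tip touches the seam a third of the way along the first leg (within 7 mm along it), selector off (contact force between stylus and dish above 0.15 N and x of tip in the frame of seam_a between 0.0164 and 0.0304 m and y of tip in the frame of seam_a between -0.009 and 0.009 m and z of tip in the frame of seam_a between -0.002 and 0.012 m and value of joint selector between -0.1 and 0.1 rad).
4. the ball tip touches the seam two thirds along the first leg (within 7 mm along it), selector off (contact force between stylus and dish above 0.15 N and x of tip in the frame of seam_a between 0.0398 and 0.0538 m and y of tip in the frame of seam_a between -0.009 and 0.009 m and z of tip in the frame of seam_a between -0.002 and 0.012 m and value of joint selector between -0.1 and 0.1 rad).
5. the ball tip touches the seam at the bend (within 7 mm along it), selector off (contact force between stylus and dish above 0.15 N and x of tip in the frame of seam_a between 0.0632 and 0.0772 m and y of tip in the frame of seam_a between -0.009 and 0.009 m and z of tip in the frame of seam_a between -0.002 and 0.012 m and value of joint selector between -0.1 and 0.1 rad).
6. the ball tip touches the seam a third along the second leg (within 7 mm along it), selector off (contact force between stylus and dish above 0.15 N and x of tip in the frame of seam_b between 0.0164 and 0.0304 m and y of tip in the frame of seam_b between -0.009 and 0.009 m and z of tip in the frame of seam_b between -0.002 and 0.012 m and value of joint selector between -0.1 and 0.1 rad).
7. the ball tip touches the seam two thirds along the second leg (within 7 mm along it), selector off (contact force between stylus and dish above 0.15 N and x of tip in the frame of seam_b between 0.0398 and 0.0538 m and y of tip in the frame of seam_b between -0.009 and 0.009 m and z of tip in the frame of seam_b between -0.002 and 0.012 m and value of joint selector between -0.1 and 0.1 rad).
8. the ball tip touches the seam at the red dot (within 7 mm along it), selector off (contact force between stylus and dish above 0.15 N and x of tip in the frame of seam_b between 0.0632 and 0.0772 m and y of tip in the frame of seam_b between -0.009 and 0.009 m and z of tip in the frame of seam_b between -0.002 and 0.012 m and value of joint selector between -0.1 and 0.1 rad).
At the end, for the whole second after the job is handed in: Selector within 0.10 rad of upright; burnisher lying at rest in both notches of the rest (origin within 22 mm along and 12 mm across of its place, 44 to 56 mm above the rest's underside, within 0.15 rad of the rest's direction) (value of joint selector between -0.1 and 0.1 rad and x of stylus in the frame of rest between -0.022 and 0.022 m and y of stylus in the frame of rest between -0.012 and 0.012 m and z of stylus in the frame of rest between 0.044 and 0.056 m and angle between the x axis of stylus and the x axis of rest, either way round below 0.15 rad and linear speed of stylus below 0.02 m/s); the robot touches nothing.
It fails at once if the burnisher touches the dish while its ball is off the seam (more than 9 mm aside, or more than 12 mm past an end) (contact force between stylus and dish above 0.15 N and not (x of tip in the frame of seam_a between -0.012 and 0.0822 m and y of tip in the frame of seam_a between -0.009 and 0.009 m and z of tip in the frame of seam_a between -0.002 and 0.012 m) and not (x of tip in the frame of seam_b between -0.012 and 0.0822 m and y of tip in the frame of seam_b between -0.009 and 0.009 m and z of tip in the frame of seam_b between -0.002 and 0.012 m)).
It fails at once if the burnisher moves faster than 100 mm/s while touching the dish (contact force between stylus and dish above 0.15 N and linear speed of stylus above 0.1 m/s).
It fails at once if the burnisher is pressed on the dish with more than 12 N (contact force between stylus and dish above 12 N).
It fails at once if a bystander is moved more than 20 mm (distance of any of cup, jar, bowl, brick, bottle, tile, weight from where it was at the start of the episode above 0.02 m).
It also fails if it takes over 72 s, if anything falls off the work surface, if the arm or the gripper's body presses on something with over 40 N, if the wrist force passes 120 N, or if a joint passes its speed limit or range.

## Working session

There is one attempt and no reset: what is moved stays moved. The work goes in short steps, Python scripts to look and compute and a shell command to move; the robot and the scene stay as the last step left them, time stands still between calls to the robot, and variables do not carry over. Pictures are saved under pics/ and viewed, at most 10 in all, crops included, and the job is handed in when it is done.

```bash
ls; mkdir -p pics; python3 - <<'E'
from cell import r
import cv2,numpy as np
o=r.get_obs()
for k in o: print(k,np.round(o[k],4))
print(r.grasp_offset)
for n in ("side","top","wrist"):
    c=r.camera_info(n); print(n,{k:np.round(v,4).tolist() for k,v in c.items() if k in("mtx","D","pose","mount")})
    cv2.imwrite(f"pics/{n}0.png",r.snapshot(n)[:,:,::-1])
a=[cv2.imread(f"pics/{n}0.png") for n in("top","side")]
cv2.imwrite("pics/t0.png",cv2.resize(a[0],(800,600),interpolation=cv2.INTER_CUBIC))
cv2.imwrite("pics/s0.png",cv2.resize(a[1],(800,600),interpolation=cv2.INTER_CUBIC))
E
```

```text
cell.py
nudge.py
pics
time_s 0.0
joint_positions [ 1.2234  0.3328 -0.0647  1.4609  0.0216  1.3499 -0.0885]
dq [-0.0003  0.0008 -0.0009  0.0004 -0.0005 -0.0006  0.0001]
tau [-3.00000e-04 -6.23268e+01  2.47000e-02 -3.89909e+01 -6.13000e-02
  3.98000e-02  1.00000e-04]
tool_pos [ 0.1993 -0.5919  0.1818]
tcp_rot [-3.1402e+00  1.0000e-04  3.2480e-01]
force [-0.1213 -0.1573  0.145 ]
moment [ 0.0346 -0.0058 -0.006 ]
gripper_force 0.0
opening 0.0871
-0.0187
side {'mtx': [[455.0873, 0.0, 253.6463], [0.0, 455.0873, 196.0834], [0.0, 0.0, 1.0]], 'D': [-0.1136, 0.0, 0.0, 0.0, 0.0], 'pose': [[-0.7057, -0.4508, 0.5466, -0.1177], [-0.7085, 0.4494, -0.5441, 0.7049], [-0.0004, -0.7712, -0.6366, 0.888], [0.0, 0.0, 0.0, 1.0]]}
top {'mtx': [[477.3439, 0.0, 249.9589], [0.0, 477.3439, 192.8257], [0.0, 0.0, 1.0]], 'D': [-0.0788, 0.0, 0.0, 0.0, 0.0], 'pose': [[0.0094, -0.999, 0.0439, 0.5107], [-0.9999, -0.0092, 0.0046, 0.0217], [-0.0042, -0.044, -0.999, 1.3637], [0.0, 0.0, 0.0, 1.0]]}
wrist {'mtx': [[328.1413, 0.0, 262.936], [0.0, 328.1413, 194.8337], [0.0, 0.0, 1.0]], 'D': [-0.0412, 0.0, 0.0, 0.0, 0.0], 'mount': [[0.0001, -0.9553, -0.2957, 0.0808], [1.0, 0.0002, -0.0003, -0.0001], [0.0003, -0.2957, 0.9553, -0.2021], [0.0, 0.0, 0.0, 1.0]]}
```

View pics/t0.png

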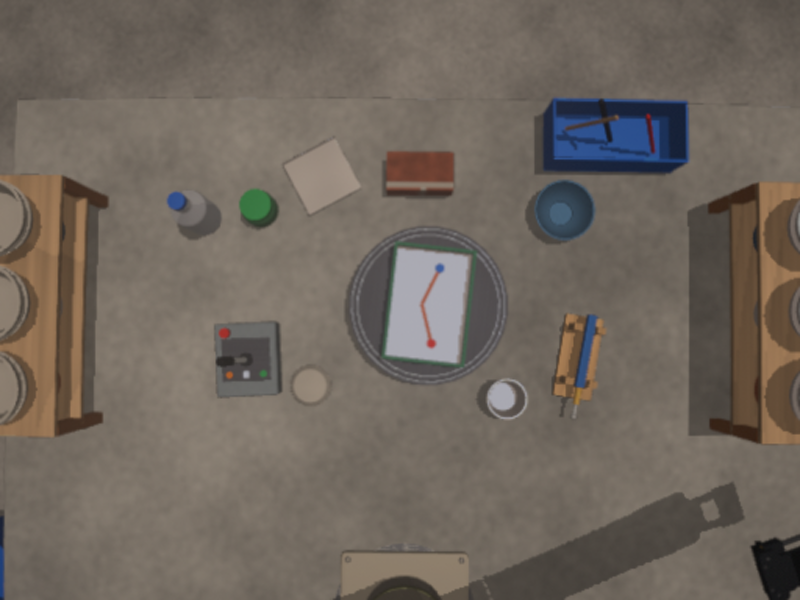

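View pics/s0.png

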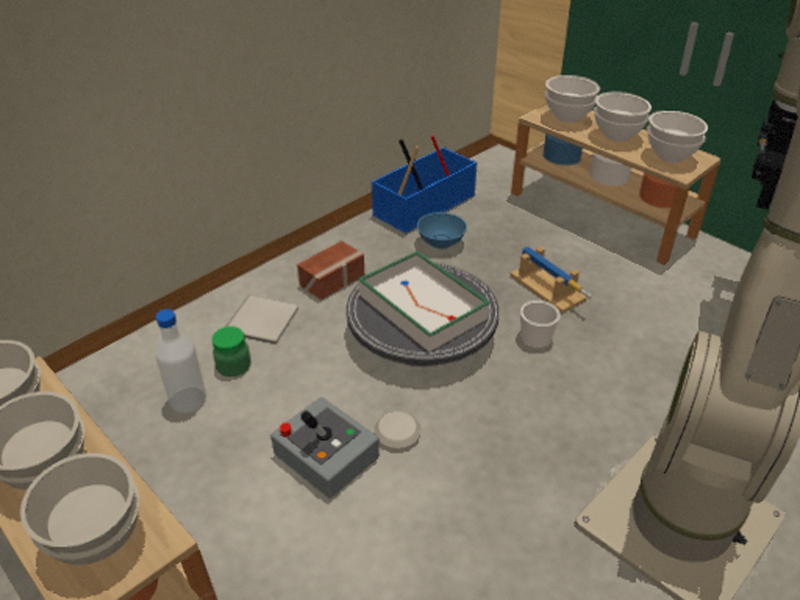

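Top view (800x600): the switch box is at (247,358) with its lever leaning left (+y). The dish is at (428,305), with the blue dot at (440,268), the bend at (422,304) and the red dot at (431,343). The rest and burnisher are at (580,357) with the nib downward (world -x), and the cup is close by at (507,398). The side view agrees, and nothing is occluded.

```bash
cat > h.py <<'E'
import cv2,numpy as np
from scipy.spatial.transform import Rotation as R
from cell import r
def cam(n,obs=None):
    c=r.camera_info(n)
    if "pose" in c: P=np.array(c["pose"])
    else:
        T=np.eye(4);T[:3,:3]=R.from_euler("xyz",obs["tcp_rot"]).as_matrix();T[:3,3]=obs["tool_pos"];P=T@np.array(c["mount"])
    return np.array(c["mtx"]),np.array(c["D"]),P
def ray(C,uv):
    p=cv2.undistortPoints(np.array([[uv]],float),C[0],C[1])[0,0]
    return C[2][:3,3],C[2][:3,:3]@np.array([p[0],p[1],1])
def plane(C,uv,z):
    o,d=ray(C,uv);return o+d*(z-o[2])/d[2]
def tri(C1,u1,C2,u2):
    o1,d1=ray(C1,u1);o2,d2=ray(C2,u2)
    s=np.linalg.lstsq(np.c_[d1,-d2],o2-o1,rcond=None)[0]
    a,b=o1+d1*s[0],o2+d2*s[1];return (a+b)/2,np.linalg.norm(a-b)
def blobs(img,lo,hi,roi,amin=6):
    x0,y0,x1,y1=roi;m=cv2.inRange(cv2.cvtColor(img[y0:y1,x0:x1],cv2.COLOR_BGR2HSV),lo,hi)
    n,_,s,c=cv2.connectedComponentsWithStats(m)
    return [(np.round(c[i]+[x0,y0],1).tolist(),int(s[i,4])) for i in range(1,n) if s[i,4]>=amin],m
E
python3 - <<'E'
from h import *
t=cv2.imread("pics/top0.png");s=cv2.imread("pics/side0.png")
rois={"t":dict(dish=(240,145,310,238),sw=(132,200,185,260),rest=(350,195,392,275)),"s":dict(dish=(225,158,318,225),sw=(170,250,246,320),rest=(322,150,382,208))}
cols=dict(blue=((100,110,60),(125,255,255)),red=((0,150,90),(7,255,255)),orange=((8,150,100),(20,255,255)),green=((50,100,40),(90,255,255)),black=((0,0,0),(180,255,38)),white=((0,0,150),(180,40,255)))
for n,im in(("t",t),("s",s)):
    for o,roi in rois[n].items():
        for c in cols:
            if (o=="dish" and c in("blue","red")) or (o=="sw" and c!="blue") or (o=="rest" and c=="blue"):
                b,m=blobs(im,*cols[c],roi,4); print(n,o,c,b)
                if o=="rest":
                    k=cv2.findContours(m,0,2)[0]; k=max(k,key=cv2.contourArea)
                    print(np.round(cv2.boxPoints(cv2.minAreaRect(k))+roi[:2],1).tolist())
def crop(im,roi,w,h):return cv2.resize(im[roi[1]:roi[3],roi[0]:roi[2]],(w,h),interpolation=cv2.INTER_CUBIC)
g=np.vstack([np.hstack([crop(t,(130,200,194,248),400,300),crop(t,(345,190,409,238+0),400,300)]),np.hstack([crop(s,(168,250,248,310),400,300),crop(s,(318,150,382,198),400,300)])])
cv2.imwrite("pics/c1.png",g)
E
```

```text
t dish blue [([281.3, 171.3], 15)]
t dish red [([275.5, 219.3], 13)]
t sw red [([143.2, 212.9], 27)]
t sw orange [([146.5, 239.5], 12)]
t sw green [([168.1, 238.6], 11)]
t sw black []
t sw white [([157.0, 239.2], 10)]
t rest blue [([374.6, 223.9], 230)]
[[367.4, 246.1], [376.3, 201.3], [381.7, 202.3], [372.8, 247.2]]
s dish blue [([258.5, 180.5], 8)]
s dish red [([288.6, 203.1], 10)]
s sw red [([182.4, 274.5], 48)]
s sw orange [([205.5, 290.5], 20)]
s sw green [([223.8, 275.7], 16)]
s sw black [([197.8, 268.7], 61), ([207.9, 278.5], 28)]
s sw white [([197.9, 274.5], 1679), ([214.6, 283.1], 19), ([235.2, 309.5], 461)]
s rest blue [([349.3, 168.9], 164)]
[[333.3, 161.4], [336.6, 156.7], [365.0, 177.0], [361.7, 181.6]]
```

View pics/c1.png

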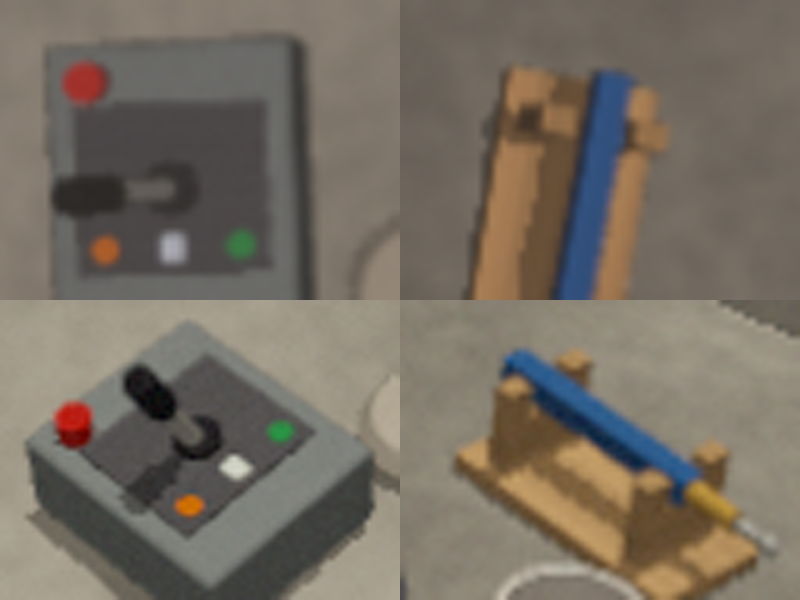

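The crop shows the lever grip at top-image pixel (144.1,231.0) and the pivot ring at about (157.5,230.1). The burnisher lies in both notches with its nib toward the robot. Next step is triangulating these.

```bash
python3 - <<'E'
from h import *
T=cam("top");S=cam("side")
P={}
for n,a,b in [("blue",(281.3,171.3),(258.5,180.5)),("red",(275.5,219.3),(288.6,203.1)),("lens",(143.2,212.9),(182.4,274.5)),("orange",(146.5,239.5),(205.5,290.5)),("green",(168.1,238.6),(223.8,275.7)),("whitemark",(157,239.2),(214.6,283.1)),("grip",(144.1,231),(197.8,268.7)),("pivot",(157.5,230.1),(207.4,277.2)),("handle",(374.6,223.9),(349.3,168.9))]:
    P[n],e=tri(T,a,S,b);print(n,np.round(P[n],4),round(e,4))
print("grip top@.111",plane(T,(144.1,231),.108),"pivot@.055",plane(T,(157.5,230.1),.054))
print("dots @.069",plane(T,(281.3,171.3),.069),plane(T,(275.5,219.3),.069))
# handle axis endpoints on top plane z=.058
a=plane(T,(379,201.8),.058);b=plane(T,(370.1,246.6),.058);print("handle ends",a,b,np.linalg.norm(a-b),(a+b)/2)
print("wrist-free; yaw nib",np.arctan2(*(b-a)[[1,0]]))
E
```

```text
blue [ 0.6272 -0.0569  0.0683] 0.0003
red [ 0.4961 -0.0424  0.0684] 0.0009
lens [0.5101 0.3212 0.0541] 0.0005
orange [0.4367 0.3116 0.0505] 0.0008
green [0.4399 0.2515 0.051 ] 0.001
whitemark [0.438  0.2823 0.0512] 0.0008
grip [0.4624 0.3073 0.1024] 0.0003
pivot [0.4635 0.2819 0.0508] 0.0006
handle [ 0.4852 -0.3173  0.0504] 0.0014
grip top@.111 [0.46253779 0.30587948 0.108     ] pivot@.055 [0.46338943 0.28100123 0.054     ]
dots @.069 [ 0.62701841 -0.05697604  0.069     ] [ 0.49645962 -0.04210863  0.069     ]
handle ends [ 0.54665527 -0.32711302  0.058     ] [ 0.42373185 -0.30252837  0.058     ] 0.12535777786836172 [ 0.48519356 -0.3148207   0.058     ]
wrist-free; yaw nib 2.944197321663931
```

The rows are not in the units I measure in: shifts go in shares of 50 mm and turns go in shares of 180 degrees. I convert before sending: 0.039 m is 0.78, -0.035 m is -0.7, 0.135 rad / 3.1416 = 0.043.

```bash
echo '[[[0, 0, 0.043, 0, 0, -0.7, 0.087], [0, 0, 0.043, 0, 0, -0.7, 0.087], [0, 0, 0, 0.78, -0.56, 0, 0.087], [0, 0, 0, 0.78, -0.56, 0, 0.087], [0, 0, 0, 0.78, -0.56, 0, 0.087], [0, 0, 0, 0.78, -0.56, 0, 0.087], [0, 0, 0, 0.78, -0.56, 0, 0.087], [0, 0, 0, 0.78, -0.56, 0, 0.087], [0, 0, 0, 0.78, -0.56, 0, 0.087], [0, 0, 0, 0.78, -0.56, 0, 0.087]]]' > mv.in && python3 nudge.py mv.in
```

```text
time_s: 1.15
tool_pos: [0.4999, -0.3502, 0.2525]
tcp_rot: [3.141, 0.0, 0.055]
force: [1.0, -1.3, 0.2]
opening: 0.0871
gripper_force: 0.0
```

In the tool's units: -0.046 m is -0.92.

```bash
echo '[[[0, 0, 0, 0, -0.92, 0, 0.087], [0, 0, 0, 0, -0.92, 0, 0.087], [0, 0, 0, 0, -0.92, 0, 0.087], [0, 0, 0, 0, -0.92, 0, 0.087], [0, 0, 0, 0, -0.92, 0, 0.087], [0, 0, 0, 0, -0.92, 0, 0.087], [0, 0, 0, 0, -0.92, 0, 0.087]]]' > mv.in && python3 nudge.py mv.in; echo '[[[0, 0, 0, 0, -0.92, 0, 0.087], [0, 0, 0, 0, -0.92, 0, 0.087], [0, 0, 0, 0, -0.92, 0, 0.087], [0, 0, 0, 0, -0.92, 0, 0.087], [0, 0, 0, 0, -0.92, 0, 0.087], [0, 0, 0, 0, -0.92, 0, 0.087], [0, 0, 0, 0, -0.92, 0, 0.087], [0, 0, 0, 0, 0, 0, 0.087]]]' > mv.in && python3 nudge.py mv.in; python3 - <<'E'
from h import *
o=r.get_obs();W=cam("wrist",o);cv2.imwrite("pics/w1.png",r.snapshot("wrist")[:,:,::-1]);print(o["tool_pos"],o["joint_positions"])
im=cv2.imread("pics/w1.png")
for n,lo,hi in(("or",(8,150,90),(20,255,255)),("gr",(50,100,40),(90,255,255)),("red",(0,150,80),(7,255,255))):print(n,blobs(im,lo,hi,(0,0,512,384),20)[0],[np.round(plane(W,b[0],.0505 if n!="red" else .06),4) for b in blobs(im,lo,hi,(0,0,512,384),20)[0]])
E
```

```text
time_s: 1.85
tool_pos: [0.4805, -0.0283, 0.2525]
tcp_rot: [3.141, -0.0, 0.055]
force: [2.1, 0.4, -0.1]
opening: 0.0872
gripper_force: 0.0
time_s: 2.65
tool_pos: [0.4605, 0.298, 0.2521]
tcp_rot: [-3.139, 0.002, 0.064]
force: [-1.6, 0.3, -0.4]
opening: 0.087
gripper_force: 0.0
[0.46045861 0.29796529 0.25213384] [ 0.03676705  0.21527222 -0.80257608  1.52101411  0.15153616  1.47041338
 -2.27649564]
or [([250.9, 182.2], 53), ([79.5, 296.3], 185), ([446.1, 296.3], 205)] [array([0.4317, 0.3121, 0.0505]), array([0.2441, 0.5526, 0.0505]), array([0.2793, 0.0209, 0.0505])]
gr [([500.2, 152.6], 448), ([297.8, 181.1], 72)] [array([4.911e-01, 1.000e-04, 5.050e-02]), array([0.437 , 0.2527, 0.0505])]
red [([245.7, 121.6], 188)] [array([0.5078, 0.322 , 0.06  ])]
```

View pics/w1.png

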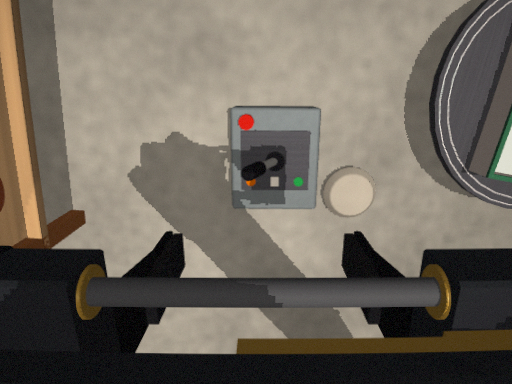

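In the tool's units: 0.035 m is 0.7, 0.008 m is 0.16.

```bash
echo '[[[0, 0, 0, 0.04, 0.16, 0.4, 0.087], [0, 0, 0, 0, 0, 0.7, 0.087], [0, 0, 0, 0, 0, 0.7, 0.087], [0, 0, 0, 0, 0, 0.7, 0.087], [0, 0, 0, 0, 0, 0.6, 0.087], [0, 0, 0, 0, 0, 0.1, 0.087], [0, 0, 0, 0, 0, 0, 0.087]]]' > mv.in && python3 nudge.py mv.in
```

```text
time_s: 3.4
tool_pos: [0.4659, 0.2826, 0.0924]
tcp_rot: [3.141, 0.001, 0.054]
force: [0.1, 0.4, 0.3]
opening: 0.0873
gripper_force: 0.0
```

```bash
echo '[[[0, 0, 0, 0, 0, 0, 0.015], [0, 0, 0, 0, 0, 0, 0.015], [0, 0, 0, 0, 0, 0, 0.015], [0, 0, 0, 0, 0, 0, 0.015], [0, 0, 0, 0, 0, 0, 0.015], [0, 0, 0, 0, 0, 0, 0.015], [0, 0, 0, 0, 0, 0, 0.015], [0, 0, 0, 0, 0, 0, 0.015]]]' > mv.in && python3 nudge.py mv.in
```

```text
time_s: 4.2
tool_pos: [0.4659, 0.2836, 0.0925]
tcp_rot: [3.142, 0.0, 0.055]
force: [-0.1, -0.7, 0.4]
opening: 0.031
gripper_force: 0.0
```

In the tool's units: 0.001 m is 0.02.

```bash
echo '[[[0, 0, 0, 0, 0.02, 0, 0.015], [0, 0, 0, 0, 0, 0, 0.015], [0, 0, 0, 0, 0, 0, 0.015], [0, 0, 0, 0, 0, 0, 0.015], [0, 0, 0, 0, 0, 0, 0.015], [0, 0, 0, 0, 0, 0, 0.015]]]' > mv.in && python3 nudge.py mv.in; echo '[[[0, 0, 0, 0, 0, 0, 0.05], [0, 0, 0, 0, 0, 0, 0.087], [0, 0, 0, 0, 0, 0, 0.087], [0, 0, 0, 0, 0, 0, 0.087], [0, 0, 0, 0, 0, 0, 0.087], [0, 0, 0, 0, 0, 0, 0.087], [0, 0, 0, 0, 0, 0, 0.087], [0, 0, 0, 0, 0, 0, 0.087]]]' > mv.in && python3 nudge.py mv.in
```

```text
time_s: 4.8
tool_pos: [0.466, 0.2826, 0.0925]
tcp_rot: [3.142, -0.0, 0.055]
force: [0.2, 0.3, -0.7]
opening: 0.0152
gripper_force: 0.0
time_s: 5.6
tool_pos: [0.4659, 0.2825, 0.0925]
tcp_rot: [3.141, 0.0, 0.055]
force: [-0.6, 0.0, 0.1]
opening: 0.0714
gripper_force: 0.0
```

In the tool's units: 0.045 m is 0.9, 0.0107 m is 0.214, 0.125 rad / 3.1416 = 0.0398.

```bash
echo '[[[0, 0, 0, 0, 0, -0.4, 0.087], [0, 0, 0, 0, 0, -0.6, 0.087], [0, 0, 0, 0, 0, -0.7, 0.087], [0, 0, 0, 0, 0, -0.7, 0.087], [0, 0, 0, 0, 0, -0.8, 0.087], [0, 0, 0.0398, 0, 0, 0, 0.087], [0, 0, 0.0398, 0, 0, 0, 0.087], [0, 0, 0, 0.214, 0.9, 0, 0.087], [0, 0, 0, 0.214, 0.9, 0, 0.087], [0, 0, 0, 0.214, 0.9, 0, 0.087], [0, 0, 0, 0.214, 0.9, 0, 0.087], [0, 0, 0, 0.214, 0.9, 0, 0.087]]]' > mv.in && python3 nudge.py mv.in; echo '[[[0, 0, 0, 0.214, 0.9, 0, 0.087], [0, 0, 0, 0.214, 0.9, 0, 0.087], [0, 0, 0, 0.214, 0.9, 0, 0.087], [0, 0, 0, 0.214, 0.9, 0, 0.087], [0, 0, 0, 0.214, 0.9, 0, 0.087], [0, 0, 0, 0.214, 0.9, 0, 0.087], [0, 0, 0, 0.214, 0.9, 0, 0.087], [0, 0, 0, 0.214, 0.86, 0, 0.087], [0, 0, 0, 0, 0, 0, 0.087], [0, 0, 0, 0, 0, 0, 0.087]]]' > mv.in && python3 nudge.py mv.in; python3 - <<'E'
from h import *
o=r.get_obs();W=cam("wrist",o);cv2.imwrite("pics/w2.png",r.snapshot("wrist")[:,:,::-1]);print(o["tool_pos"],o["tcp_rot"],o["joint_positions"])
cv2.imwrite("pics/side2.png",r.snapshot("side")[:,:,::-1]);cv2.imwrite("pics/top2.png",r.snapshot("top")[:,:,::-1])
s=cv2.imread("pics/side2.png")
g=np.hstack([cv2.resize(cv2.imread("pics/w2.png"),(480,360)),cv2.resize(s[250:310,168:248],(320,240)).repeat(1,0) if 0 else cv2.copyMakeBorder(cv2.resize(s[250:310,168:248],(320,240)),0,120,0,0,0)])
cv2.imwrite("pics/c2.png",g)
T=cam("top");S=cam("side")
b,_=blobs(s,(0,0,0),(180,255,38),(170,250,246,320),4);print(b)
E
```

```text
time_s: 6.8
tool_pos: [0.4745, 0.0496, 0.2528]
tcp_rot: [3.141, -0.001, -0.195]
force: [1.9, 0.2, -0.2]
opening: 0.0868
gripper_force: 0.0
time_s: 7.8
tool_pos: [0.489, -0.317, 0.252]
tcp_rot: [-3.141, 0.001, -0.197]
force: [-0.1, 0.7, -0.5]
opening: 0.0869
gripper_force: 0.0
[ 0.48904965 -0.31701935  0.2519759 ] [-3.14093170e+00  7.46631260e-04 -1.96921991e-01] [ 0.70849839  0.22558392 -0.25398097  1.45512284  0.05607763  1.46894454
 -1.31278733]
[([197.8, 268.9], 59), ([207.6, 278.6], 28)]
```

View pics/c2.png

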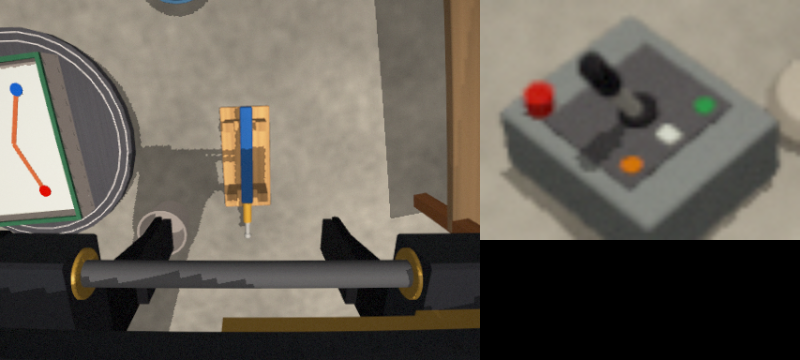

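```bash
python3 - <<'E'
from h import *
T=cam("top");S=cam("side")
W=cam("wrist",dict(tool_pos=[.46046,.29797,.25213],tcp_rot=[-3.139,.002,.064]))
print("grip w1+side",tri(W,(254,170),S,(197.8,268.7)),"w1+top",tri(W,(254,170),T,(144.1,231)))
print("pivot w1+side",tri(W,(274,161),S,(207.4,277.2)))
t=cv2.imread("pics/top2.png"); s=cv2.imread("pics/side2.png"); w=cv2.imread("pics/w1.png")
for n,im,roi in(("t",t,(132,200,185,260)),("w",w,(225,100,325,215))):
    for v in(40,55): print(n,v,blobs(im,(0,0,0),(180,255,v),roi,8)[0])
print(np.abs(t.astype(int)-cv2.imread("pics/top0.png"))[200:260,132:185].max(),np.abs(s.astype(int)-cv2.imread("pics/side0.png"))[250:320,170:246].max())
c=lambda i,q:cv2.resize(i[q[1]:q[3],q[0]:q[2]],(400,300),interpolation=cv2.INTER_CUBIC)
cv2.imwrite("pics/c3.png",np.hstack([c(t,(130,200,194,248)),c(w,(215,95,335,185))]))
E
```

```text
grip w1+side (array([0.46061555, 0.30823213, 0.10474606]), np.float64(0.0006938647373634087)) w1+top (array([0.46162234, 0.30713835, 0.10602997]), np.float64(0.002299796417408718))
pivot w1+side (array([0.46147926, 0.28427396, 0.05424693]), np.float64(0.0009051331154625389))
t 40 []
t 55 [([144.0, 231.0], 49)]
w 40 [([276.5, 160.3], 200), ([253.4, 170.3], 330)]
w 55 [([263.8, 166.5], 1296)]
9 21
```

View pics/c3.png

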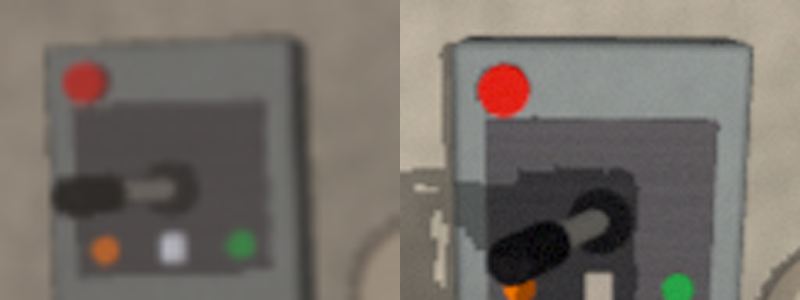

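The lever has not moved, so the fingers closed without catching it. I'll go back and watch the side view before closing.

In the tool's units: -0.045 m is -0.9, -0.011 m is -0.22.

```bash
echo '[[[0, 0, 0, -0.22, -0.9, 0, 0.087], [0, 0, 0, -0.22, -0.9, 0, 0.087], [0, 0, 0, -0.22, -0.9, 0, 0.087], [0, 0, 0, -0.22, -0.9, 0, 0.087], [0, 0, 0, -0.22, -0.9, 0, 0.087], [0, 0, 0, -0.22, -0.9, 0, 0.087], [0, 0, 0, -0.22, -0.9, 0, 0.087], [0, 0, 0, -0.22, -0.9, 0, 0.087], [0, 0, 0, -0.22, -0.9, 0, 0.087], [0, 0, 0, -0.22, -0.9, 0, 0.087], [0, 0, 0, -0.22, -0.9, 0, 0.087], [0, 0, 0, -0.22, -0.9, 0, 0.087]]]' > mv.in && python3 nudge.py mv.in >/dev/null; echo '[[[0, 0, 0, -0.22, -0.9, 0, 0.087], [0, 0, -0.0398, 0, 0, 0.4, 0.087], [0, 0, -0.0398, 0, 0, 0.6, 0.087], [0, 0, 0, 0, 0, 0.7, 0.087], [0, 0, 0, 0, 0, 0.7, 0.087], [0, 0, 0, 0, 0, 0.6, 0.087], [0, 0, 0, 0, 0, 0.2, 0.087], [0, 0, 0, 0, 0, 0, 0.087]]]' > mv.in && python3 nudge.py mv.in; python3 - <<'E'
from h import *
s=r.snapshot("side")[:,:,::-1];w=r.snapshot("wrist")[:,:,::-1]
c=lambda i,q:cv2.resize(i[q[1]:q[3],q[0]:q[2]],(400,300),interpolation=cv2.INTER_CUBIC)
cv2.imwrite("pics/c4.png",np.hstack([c(s,(128,200,288,320)),c(w,(0,0,512,384))]))
E
```

```text
time_s: 9.95
tool_pos: [0.4614, 0.2855, 0.092]
tcp_rot: [3.141, 0.001, 0.056]
force: [0.7, -0.2, 0.5]
opening: 0.0873
gripper_force: 0.0
```

View pics/c4.png

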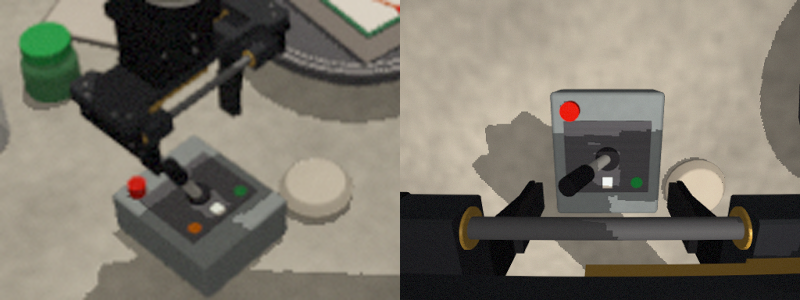

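The lever grip stands between the open fingers, close to the left one. Closing again and measuring straight afterwards.

```bash
echo '[[[0, 0, 0, 0, 0, 0, 0.01], [0, 0, 0, 0, 0, 0, 0.01], [0, 0, 0, 0, 0, 0, 0.01], [0, 0, 0, 0, 0, 0, 0.01], [0, 0, 0, 0, 0, 0, 0.01], [0, 0, 0, 0, 0, 0, 0.01], [0, 0, 0, 0, 0, 0, 0.01], [0, 0, 0, 0, 0, 0, 0.01], [0, 0, 0, 0, 0, 0, 0.01], [0, 0, 0, 0, 0, 0, 0.01], [0, 0, 0, 0, 0, 0, 0.01], [0, 0, 0, 0, 0, 0, 0.01]]]' > mv.in && python3 nudge.py mv.in; echo '[[[0, 0, 0, 0, 0, 0, 0.01], [0, 0, 0, 0, 0, 0, 0.01]]]' > mv.in && python3 nudge.py mv.in; python3 - <<'E'
from h import *
s=r.snapshot("side")[:,:,::-1];w=r.snapshot("wrist")[:,:,::-1]
c=lambda i,q:cv2.resize(i[q[1]:q[3],q[0]:q[2]],(400,300),interpolation=cv2.INTER_CUBIC)
cv2.imwrite("pics/c5.png",np.hstack([c(s,(158,220,258,295)),c(w,(0,0,512,384))]))
E
```

```text
time_s: 11.25
tool_pos: [0.4625, 0.2853, 0.0925]
tcp_rot: [3.141, -0.0, 0.055]
force: [-0.1, 0.1, -0.1]
opening: 0.011
gripper_force: 0.0
time_s: 11.45
tool_pos: [0.4625, 0.2852, 0.0925]
tcp_rot: [3.141, 0.0, 0.055]
force: [-0.5, 0.8, -0.0]
opening: 0.0105
gripper_force: 0.0
```

View pics/c5.png

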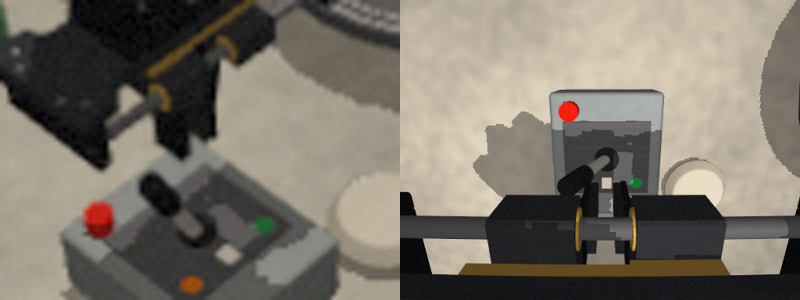

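```bash
python3 - <<'E'
from h import *
o=r.get_obs();T=cam("top");S=cam("side");W=cam("wrist",o)
def pr(C,X):
    Pc=np.linalg.inv(C[2]);rv,_=cv2.Rodrigues(Pc[:3,:3]);return cv2.projectPoints(np.array([X],float),rv,Pc[:3,3],C[0],C[1])[0].ravel().round(1)
print("TCP side",pr(S,o["tool_pos"]),"wrist",pr(W,o["tool_pos"]))
print("grip side",pr(S,[.4624,.3073,.1024]),"wrist",pr(W,[.4624,.3073,.1024]))
print("lever upright side",pr(S,[.4625,.2825,.111]),"wrist",pr(W,[.4625,.2825,.111]))
u=(205,258);print("tips tri",tri(S,u,W,(262,237)),tri(S,(205,258),W,(250,237)))
E
```

```text
TCP side [205.5 266.5] wrist [262.9 221.2]
grip side [197.8 268.7] wrist [228.1 225.4]
lever upright side [205.8 260.5] wrist [267.5 232.7]
tips tri (array([0.46311621, 0.28492347, 0.12005485]), np.float64(0.002095451182008192)) (array([0.46227357, 0.28916042, 0.12236728]), np.float64(0.008146791074220259))
```

```bash
python3 - <<'E'
from h import *
o=r.get_obs();S=cam("side");W=cam("wrist",dict(tool_pos=[.4618,.2854,.0924],tcp_rot=o["tcp_rot"]))
print("L",tri(S,(191.2,268.8),W,(178,234)),"R",tri(S,(220,245.5),W,(346,234)))
print("L y-plane"); 
for z in(.092,.1,.11,.12): print(z,plane(S,(205,258.5),z),plane(S,(220,245.5),z),plane(S,(191.2,268.8),z))
E
```

```text
L (array([0.46059307, 0.33105741, 0.12137223]), np.float64(0.007877080267568708)) R (array([0.4673015 , 0.23599081, 0.1214304 ]), np.float64(0.0037384682267669624))
L y-plane
0.092 [0.48284782 0.26952408 0.092     ] [0.48985048 0.21580213 0.092     ] [0.48066959 0.31320965 0.092     ]
0.1 [0.47681242 0.27389989 0.1       ] [0.48374471 0.22071786 0.1       ] [0.47465608 0.31714641 0.1       ]
0.11 [0.46926817 0.27936965 0.11      ] [0.47611249 0.22686253 0.11      ] [0.4671392  0.32206735 0.11      ]
0.12 [0.46172393 0.28483941 0.12      ] [0.46848026 0.23300719 0.12      ] [0.45962232 0.32698829 0.12      ]
```

The triangulated fingertips stand at z≈0.121 while the reported TCP is at 0.0925, so the fingers end about 28 mm short of the stated TCP. Going down 30 mm still clears the box top either way.

The rows are not in the units I measure in: shifts go in shares of 50 mm and turns go in shares of 180 degrees. I convert before sending: 0.01 m is 0.2.

```bash
echo '[[[0, 0, 0, 0, 0, 0, 0.087], [0, 0, 0, 0, 0, 0, 0.087], [0, 0, 0, 0, 0, 0, 0.087], [0, 0, 0, 0, 0, 0, 0.087], [0, 0, 0, 0, 0, 0, 0.087], [0, 0, 0, 0, 0, 0, 0.087], [0, 0, 0, 0, 0, 0, 0.087], [0, 0, 0, 0, 0, 0, 0.087], [0, 0, 0, 0, 0, 0.2, 0.087], [0, 0, 0, 0, 0, 0.2, 0.087], [0, 0, 0, 0, 0, 0.2, 0.087], [0, 0, 0, 0, 0, 0, 0.087]]]' > mv.in && python3 nudge.py mv.in; echo '[[[0, 0, 0, 0, 0.04, 0, 0.01], [0, 0, 0, 0, 0, 0, 0.01], [0, 0, 0, 0, 0, 0, 0.01], [0, 0, 0, 0, 0, 0, 0.01], [0, 0, 0, 0, 0, 0, 0.01], [0, 0, 0, 0, 0, 0, 0.01], [0, 0, 0, 0, 0, 0, 0.01], [0, 0, 0, 0, 0, 0, 0.01], [0, 0, 0, 0, 0, 0, 0.01], [0, 0, 0, 0, 0, 0, 0.01], [0, 0, 0, 0, 0, 0, 0.01], [0, 0, 0, 0, 0, 0, 0.01]]]' > mv.in && python3 nudge.py mv.in
```

```text
time_s: 12.75
tool_pos: [0.4614, 0.2846, 0.0605]
tcp_rot: [3.14, 0.003, 0.055]
force: [-0.3, 0.3, -0.4]
opening: 0.0864
gripper_force: 0.0
time_s: 13.95
tool_pos: [0.4626, 0.2834, 0.0625]
tcp_rot: [-3.141, -0.0, 0.055]
force: [0.4, 0.8, 0.3]
opening: 0.0157
gripper_force: 30.0
```

In the tool's units: -0.04 m is -0.8, -0.03 m is -0.6.

```bash
echo '[[[0, 0, 0, 0, 0, 0, 0.087], [0, 0, 0, 0, 0, 0, 0.087], [0, 0, 0, 0, 0, 0, 0.087], [0, 0, 0, 0, 0, 0, 0.087], [0, 0, 0, 0, 0, 0, 0.087], [0, 0, 0, 0, 0, 0, 0.087], [0, 0, 0, 0, 0, 0, 0.087], [0, 0, 0, 0, 0, -0.4, 0.087], [0, 0, 0, 0, 0, -0.6, 0.087], [0, 0, 0, 0, 0, -0.7, 0.087], [0, 0, 0, 0, 0, -0.7, 0.087], [0, 0, 0, 0, 0, -0.8, 0.087]]]' > mv.in && python3 nudge.py mv.in | tail -3;  echo '[[[0, 0, 0.0398, 0, 0, -0.4, 0.087], [0, 0, 0.0398, 0, 0, 0, 0.087], [0, 0, 0, 0.218, 0.9, 0, 0.087], [0, 0, 0, 0.218, 0.9, 0, 0.087], [0, 0, 0, 0.218, 0.9, 0, 0.087], [0, 0, 0, 0.218, 0.9, 0, 0.087], [0, 0, 0, 0.218, 0.9, 0, 0.087], [0, 0, 0, 0.218, 0.9, 0, 0.087]]]' > mv.in && python3 nudge.py mv.in |tail -3; echo '[[[0, 0, 0, 0.218, 0.9, 0, 0.087], [0, 0, 0, 0.218, 0.9, 0, 0.087], [0, 0, 0, 0.218, 0.9, 0, 0.087], [0, 0, 0, 0.218, 0.9, 0, 0.087], [0, 0, 0, 0.218, 0.9, 0, 0.087], [0, 0, 0, 0.218, 0.9, 0, 0.087], [0, 0, 0, 0.218, 0.86, 0, 0.087], [0, 0, 0, 0, 0, 0, 0.087], [0, 0, 0, 0, 0, 0, 0.087]]]' > mv.in && python3 nudge.py mv.in; python3 - <<'E'
from h import *
o=r.get_obs();W=cam("wrist",o);w=r.snapshot("wrist")[:,:,::-1];s=r.snapshot("side")[:,:,::-1];t=r.snapshot("top")[:,:,::-1]
for n,i in(("w3",w),("side3",s),("top3",t)):cv2.imwrite(f"pics/{n}.png",i)
T=cam("top");S=cam("side")
bs,_=blobs(s,(0,0,0),(180,255,38),(170,245,246,320),4);bt,_=blobs(t,(0,0,0),(180,255,55),(132,200,185,260),8);print(bs,bt)
try:print("grip",tri(T,bt[0][0],S,bs[0][0]))
except Exception as e:print(e)
b,m=blobs(w,(100,110,60),(125,255,255),(210,90,310,270),50);k=max(cv2.findContours(m,0,2)[0],key=cv2.contourArea);bx=cv2.boxPoints(cv2.minAreaRect(k))+[210,90];print(b,bx.round(1).tolist())
bx=bx[np.argsort(bx[:,1])];a,c=[plane(W,q,.058) for q in(bx[:2].mean(0),bx[2:].mean(0))];print(a,c,np.linalg.norm(a-c),np.arctan2(*(c-a)[[1,0]]))
u=bx.mean(0);print("mid w+side0",tri(W,u,S,(349.3,168.9)))
E
```

```text
force: [0.9, 1.0, 0.8]
opening: 0.0865
gripper_force: 0.0
force: [0.4, -0.7, -0.2]
opening: 0.0867
gripper_force: 0.0
time_s: 16.85
tool_pos: [0.4883, -0.3168, 0.242]
tcp_rot: [-3.141, 0.001, -0.197]
force: [0.7, 1.3, -0.0]
opening: 0.0869
gripper_force: 0.0
[([205.7, 261.0], 61), ([206.5, 279.0], 29)] [([154.8, 230.6], 17)]
grip (array([0.46490886, 0.27932924, 0.10468256]), np.float64(0.0032204886018236717))
[([262.5, 164.2], 1262)] [[255.6, 113.1], [268.0, 112.9], [269.2, 218.0], [256.9, 218.1]]
[ 0.54667206 -0.32713697  0.058     ] [ 0.42004416 -0.30337982  0.058     ] 0.12883721686894747 2.9561346880833272
mid w+side0 (array([ 0.48437896, -0.31592533,  0.05152173]), np.float64(0.0013796210775942172))
```

In the tool's units: 0.04 m is 0.8, 0.035 m is 0.7.

```bash
echo '[[[0, 0, 0, 0, 0, 0.8, 0.087], [0, 0, 0, 0, 0, 0.8, 0.087], [0, 0, 0, 0, 0, 0.8, 0.087], [0, 0, 0, 0, 0, 0.8, 0.087], [0, 0, 0, 0, 0, 0.7, 0.087], [0, 0, 0, 0, 0, 0.4, 0.087], [0, 0, 0, 0, 0, 0.2, 0.087], [0, 0, 0, 0, 0, 0.2, 0.087], [0, 0, 0, 0, 0, 0, 0.087]]]' > mv.in && python3 nudge.py mv.in; echo '[[[0, 0, 0, 0, 0, 0, 0.01], [0, 0, 0, 0, 0, 0, 0.01], [0, 0, 0, 0, 0, 0, 0.01], [0, 0, 0, 0, 0, 0, 0.01], [0, 0, 0, 0, 0, 0, 0.01], [0, 0, 0, 0, 0, 0, 0.01], [0, 0, 0, 0, 0, 0, 0.01], [0, 0, 0, 0, 0, 0, 0.01], [0, 0, 0, 0, 0, 0, 0.01], [0, 0, 0, 0, 0, 0, 0.01], [0, 0, 0, 0, 0, 0, 0.01]]]' > mv.in && python3 nudge.py mv.in
```

```text
time_s: 17.9
tool_pos: [0.4886, -0.3156, 0.0073]
tcp_rot: [-3.141, 0.0, -0.195]
force: [-0.8, 0.2, 0.5]
opening: 0.0869
gripper_force: 0.0
time_s: 19.0
tool_pos: [0.4885, -0.3161, 0.0075]
tcp_rot: [3.142, 0.0, -0.195]
force: [0.1, 0.2, 0.5]
opening: 0.0151
gripper_force: 30.0
```

In the tool's units: -0.05 m is -1, -0.03 m is -0.6, -0.147 rad / 3.1416 = -0.0468.

```bash
echo '[[[0, 0, 0, 0, 0, -0.4, 0.01], [0, 0, 0, 0, 0, -0.6, 0.01], [0, 0, 0, 0, 0, -1, 0.01], [0, 0, 0, 0, 0, -1, 0.01], [0, 0, 0, 0, 0, -1, 0.01], [0, 0, -0.0468, 0, 0, -0.4, 0.01], [0, 0, -0.0468, 0, 0, 0, 0.01], [0, 0, -0.0468, 0, 0, 0, 0.01], [0, 0, -0.0468, 0, 0, 0, 0.01], [0, 0, -0.0468, 0, 0, 0, 0.01], [0, 0, -0.0468, 0, 0, 0, 0.01], [0, 0, -0.0468, 0, 0, 0, 0.01]]]' > mv.in && python3 nudge.py mv.in; echo '[[[0, 0, -0.0468, 0, 0, 0, 0.01], [0, 0, -0.0468, 0, 0, 0, 0.01], [0, 0, -0.0468, 0, 0, 0, 0.01], [0, 0, -0.0468, 0, 0, 0, 0.01], [0, 0, -0.0468, 0, 0, 0, 0.01], [0, 0, 0, 0, 0, 0, 0.01]]]' > mv.in && python3 nudge.py mv.in; python3 - <<'E'
from h import *
print(r.get_obs()["joint_positions"].round(3))
E
```

```text
time_s: 20.2
tool_pos: [0.4884, -0.316, 0.2274]
tcp_rot: [-3.141, 0.0, 0.84]
force: [-0.5, 0.6, -0.9]
opening: 0.0156
gripper_force: 30.0
time_s: 20.8
tool_pos: [0.4884, -0.3161, 0.2274]
tcp_rot: [-3.141, -0.0, 1.571]
force: [0.1, 0.5, -0.0]
opening: 0.0157
gripper_force: 30.0
[ 0.883  0.252 -0.467  1.491  0.114  1.426  0.413]
```

In the tool's units: 0.046 m is 0.92, 0.009 m is 0.18, 0.14 rad / 3.1416 = 0.0446.

```bash
echo '[[[0, 0, 0, 0.92, 0.18, 0, 0.01], [0, 0, 0, 0.92, 0.18, 0, 0.01], [0, 0, 0, 0.92, 0.18, 0, 0.01], [0, 0, 0, 0.92, 0.18, 0, 0.01], [0, 0, 0, 0.92, 0.18, 0, 0.01], [0, 0, 0, 0.92, 0.18, 0, 0.01], [0, 0, 0, 0.92, 0.18, 0, 0.01], [0, 0, 0, 0.92, 0.18, 0, 0.01], [0, 0.0446, 0, 0, 0, -0.4, 0.01], [0, 0.0446, 0, 0, 0, -0.4, 0.01], [0, 0.0446, 0, 0, 0, 0, 0.01], [0, 0, 0, 0, 0, 0, 0.01]]]' > mv.in && python3 nudge.py mv.in; python3 - <<'E'
from h import *
print(r.get_obs()["joint_positions"].round(3))
E
echo '[[[0, 0.0446, 0, 0, 0, 0, 0.01], [0, 0.0446, 0, 0, 0, 0, 0.01], [0, 0.0446, 0, 0, 0, 0, 0.01], [0, 0, 0, 0, 0, 0, 0.01], [0, 0, 0, 0, 0, 0, 0.01]]]' > mv.in && python3 nudge.py mv.in; python3 - <<'E'
from h import *
print(r.get_obs()["joint_positions"].round(3))
E
```

```text
time_s: 22.0
tool_pos: [0.5618, 0.0426, 0.2655]
tcp_rot: [-3.137, -0.423, 1.552]
force: [0.7, -1.0, -1.0]
opening: 0.0158
gripper_force: 30.0
[ 0.702  0.265 -0.692  1.498 -0.257  1.45   0.042]
time_s: 22.5
tool_pos: [0.5611, 0.0484, 0.2664]
tcp_rot: [-3.135, -0.839, 1.561]
force: [0.5, 0.6, 0.3]
opening: 0.0157
gripper_force: 30.0
[ 0.878  0.417 -0.701  1.532 -0.557  1.49   0.294]
```

```bash
python3 - <<'E'
from h import *
o=r.get_obs();w=r.snapshot("wrist")[:,:,::-1];s=r.snapshot("side")[:,:,::-1];t=r.snapshot("top")[:,:,::-1]
for n,i in(("w4",w),("side4",s),("top4",t)):cv2.imwrite(f"pics/{n}.png",i)
np.save("o4.npy",np.r_[o["tool_pos"],o["tcp_rot"]])
Rm=R.from_euler("xyz",o["tcp_rot"]).as_matrix()
X=o["tool_pos"]+Rm@[-.120,0,-.0187-.028+.004];print(X)
def pr(C,X):
    Pc=np.linalg.inv(C[2]);rv,_=cv2.Rodrigues(Pc[:3,:3]);return cv2.projectPoints(np.array([X],float),rv,Pc[:3,3],C[0],C[1])[0].ravel().round(1)
g=[]
for n,i in(("wrist",w),("side",s),("top",t)):
    C=cam(n,o);p=pr(C,X).astype(int);print(n,p);x0=int(np.clip(p[0]-40,0,432));y0=int(np.clip(p[1]-30,0,324));print(x0,y0)
    g.append(cv2.resize(i[y0:y0+60,x0:x0+80],(400,300),interpolation=cv2.INTER_CUBIC))
g.append(cv2.resize(s,(400,300)))
cv2.imwrite("pics/c6.png",np.vstack([np.hstack(g[:2]),np.hstack(g[2:])]))
E
```

```text
[ 0.5602593  -0.06356286  0.20564889]
wrist [264 415]
224 324
side [278 149]
238 119
top [287 193]
247 163
```

View pics/c6.png

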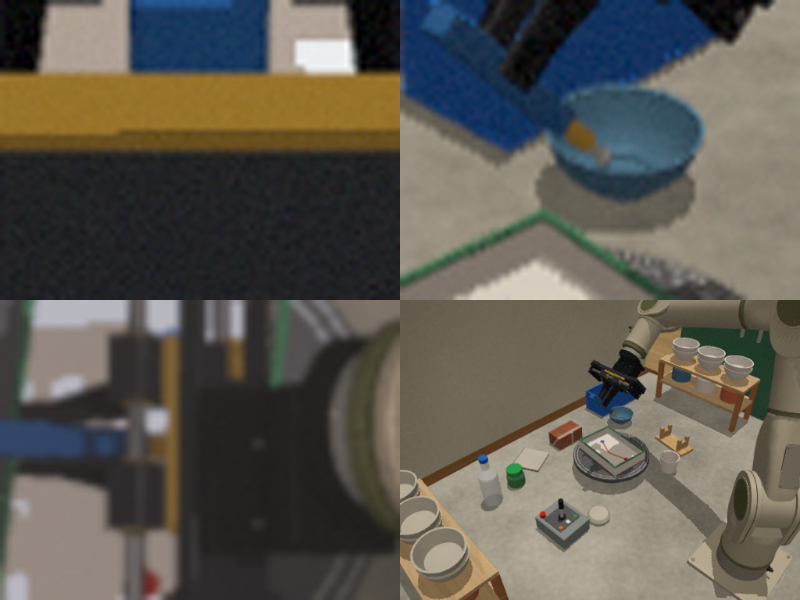

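The burnisher is held sloping. In the side image the brass neck is at about px (274,146) and the nib ball at about (279.5,151.5). The top and wrist views are blocked by the gripper. The rest is empty, the lever is upright and the bystanders are unmoved.

```bash
cat >> h.py <<'E'
def pr(C,X):
    Pc=np.linalg.inv(C[2]);rv,_=cv2.Rodrigues(Pc[:3,:3]);return cv2.projectPoints(np.array([X],float),rv,Pc[:3,3],C[0],C[1])[0].ravel().round(1)
def onplane(uv,p,rot):  # side-view ray on the plane tool y=0, in tool coordinates
    M=R.from_euler("xyz",rot).as_matrix();o,d=ray(cam("side"),uv);n=M[:,1]
    return M.T@(o+d*((p-o)@n)/(d@n)-p)
E
python3 - <<'E'
from h import *
q=np.load("o4.npy");p,rot=q[:3],q[3:]
s=cv2.imread("pics/side4.png")
b,m=blobs(s,(12,110,60),(28,255,255),(262,130,285,160),5);print("brass",b)
print([onplane(x[0],p,rot).round(4) for x in b])
for u in((279.2,151.2),(280,152)):print(u,onplane(u,p,rot).round(4))
print(cv2.cvtColor(s[146:157,274:286],cv2.COLOR_BGR2HSV)[:,:,1])
k=max(cv2.findContours(m,0,2)[0],key=cv2.contourArea);print((cv2.boxPoints(cv2.minAreaRect(k))+[262,130]).round(1).tolist())
E
```

```text
brass [([273.6, 145.8], 20)]
[array([-0.0913, -0.    , -0.0427])]
(279.2, 151.2) [-0.1274 -0.     -0.0412]
(280, 152) [-0.1328 -0.     -0.0409]
[[174 174 167  92 105 108 105 106 107 106 112 107]
 [186 173 166  57  95 103 104 108 108 106 105 110]
 [141 138 106  13  34  68 104 104 103 103 104 102]
 [ 26  19  11  21  32  11  84 104 104 101 107 107]
 [104 111  86  19  29  30  60 110 113 105 112 111]
 [107 104 106  38  13   8  89 106 108 109 108 110]
 [110 108 110  94  70  88 108 110 102 109 104 108]
 [122 112 124 110 111 110 104 112 116 112 107 103]
 [130 129  98 112 114 126 107 124 109 114 102 102]
 [ 76 120  98 107 100 112 104 102 127 128 118 117]
 [  7  53  96 112 129 103 125 104 124 124 110 115]]
[[270.5, 145.5], [273.0, 143.0], [276.5, 146.5], [274.0, 149.0]]
```

```bash
cat >> h.py <<'E'
TIP=np.array([-.121,0,-.0425])
B=np.array([.627,-.057,.069]);RD=np.array([.4963,-.0422,.069])
ex=(RD-B)/np.linalg.norm(RD-B);ey=np.array([-ex[1],ex[0],0])
BE=(B+RD)/2-.024*ey
def state(n=0):
    f=[];o=r.get_obs()
    for i in range(n): r.snapshot("side");o=r.get_obs();f.append(o["force"])
    M=R.from_euler("xyz",o["tcp_rot"]).as_matrix()
    if n:print("F",np.mean(f,0).round(2),"+-",(np.std(f,0)/n**.5).round(2))
    return np.array(o["tool_pos"]),M,o
E
python3 - <<'E'
from h import *
p,M,o=state(12);tip=p+M@TIP
print("tip",tip.round(4),"nib dir",(-M[:,0]).round(3),"BE",BE.round(4),"bend top px",pr(cam("top"),BE),"actual ~270,194.6")
g=B+[0,0,.017];print("to hover, tool axes",(M.T@(g-tip)).round(4))
for a,b in((B,BE),(BE,RD)):print("leg tool axes",(M.T@(b-a)).round(4))
print("down 1mm",(M.T@[0,0,-.001]).round(5),p,o["tcp_rot"])
t=cv2.imread("pics/top0.png");b,_=blobs(t,(0,90,100),(18,255,255),(265,165,290,225),3);print(b)
E
```

```text
F [-0.12  0.   -0.52] +- [0.15 0.13 0.16]
tip [ 0.561  -0.0635  0.2056] nib dir [-0.001 -0.668 -0.745] BE [ 0.5644 -0.0258  0.069 ] bend top px [269.7 194.2] actual ~270,194.6
to hover, tool axes [-0.0846  0.0659  0.0848]
leg tool axes [ 0.0208 -0.0627  0.0232]
leg tool axes [-0.0111 -0.068  -0.0124]
down 1mm [-0.00074  0.       0.00067] [0.5612852  0.04890975 0.26732118] [-3.14157566 -0.83984584  1.56869353]
[([273.9, 201.3], 78)]
```

In the tool's units: 0.033 m is 0.66, -0.021 m is -0.42.

```bash
echo '[[[0, 0, 0, 0, 0.66, 0, 0.01], [0, 0, 0, 0, 0.66, 0, 0.01], [0, 0, 0, -0.42, 0, 0.42, 0.01], [0, 0, 0, -0.42, 0, 0.42, 0.01], [0, 0, 0, -0.42, 0, 0.42, 0.01], [0, 0, 0, -0.32, 0, 0.32, 0.01], [0, 0, 0, -0.1, 0, 0.1, 0.01], [0, 0, 0, 0, 0, 0, 0.01], [0, 0, 0, 0, 0, 0, 0.01]]]' > mv.in && python3 nudge.py mv.in; python3 - <<'E'
from h import *
p,M,o=state(12);tip=p+M@TIP
print("tip-B",(tip-B).round(4),o["joint_positions"].round(2),o["tcp_rot"])
s=r.snapshot("side")[:,:,::-1];cv2.imwrite("pics/side5.png",s)
C=cam("side");u=pr(C,tip);print("tip pred px",u,"Bpx",pr(C,B))
x,y=int(u[0])-9,int(u[1])-8
h=cv2.cvtColor(s[y:y+16,x:x+18],cv2.COLOR_BGR2HSV);print(x,y);print(h[:,:,1]);print(h[:,:,2])
E
```

```text
time_s: 24.15
tool_pos: [0.628, 0.0552, 0.1501]
tcp_rot: [3.139, -0.84, 1.57]
force: [-0.4, 0.1, -0.0]
opening: 0.0153
gripper_force: 30.0
F [-0.17 -0.03 -0.83] +- [0.17 0.16 0.15]
tip-B [ 0.0001 -0.0001  0.018 ] [ 0.76  0.65 -0.66  1.48 -0.46  1.32  0.33] [ 3.14153426 -0.83990902  1.56878724]
tip pred px [258.7 175.4] Bpx [258.6 180.3]
249 167
[[171 154  15  42  49  98  74  62  38  38  39  39  41  40  41  41  39  39]
 [162 182 163 160  95  58  29  34  38  39  41  40  36  38  42  38  41  39]
 [172 190 168 176  14  52  44  45  39  41  40  40  38  42  41  38  36  44]
 [163 172 189 127 125 105  62  43  39  39  38  41  40  37  38  40  38  36]
 [167 175 169   9 172 178 127  73  45  37  40  42  43  39  39  39  37  35]
 [ 36 118 108 122 178 171 182 148  67  41  41  37  40  38  35  37  38  35]
 [ 31   8  35 114 162 164 176 179 100  39  33  37  36  36  38  37  38  35]
 [ 41  37  38  60  95 143 172 137  67  36  36  39  38  35  38  35  37  39]
 [ 43  39  45  41  43  63  69  58  32  28  23  33  37  40  40  37  38  38]
 [ 39  40  39  39  32  38  39  38  37  36  23  34  36  36  37  36  37  38]
 [ 
[... 948 characters left out ...]
155 155 154 153 154 152]
 [124 124 126 115 107 105 104 108  99 114 128 145 155 153 155 152 153 152]
 [125 125 125 124 124 121 126 132 110 101 111 122 151 154 152 153 154 154]
 [124 127 131 131 175 154 151 154 139 107 109 119 149 154 153 154 152 155]
 [130 135 143 175 210 167 153 154 155 136 127 135 150 154 152 152 152 151]
 [144 179 186 209 199 161 154 153 152 154 143 152 152 153 152 154 154 151]
 [153 190 211 198 161 153 154 146 129 127 120 127 141 153 153 153 154 157]
 [154 154 190 162 154 154 153 125 121 118 119 120 127 148 153 153 153 154]
 [153 155 152 155 154 151 153 123 118 118 120 116 125 149 155 152 154 152]
 [154 154 153 153 152 154 154 128 120 121 104  96 130 152 154 155 154 153]]
```

In the tool's units: -0.003 m is -0.06, 0.0027 m is 0.054.

```bash
echo '[[[0, 0, 0, -0.06, 0, 0.054, 0.01], [0, 0, 0, -0.06, 0, 0.054, 0.01], [0, 0, 0, -0.04, 0, 0.036, 0.01], [0, 0, 0, -0.02, 0, 0.02, 0.01], [0, 0, 0, 0, 0, 0, 0.01], [0, 0, 0, 0, 0, 0, 0.01]]]' > mv.in && python3 nudge.py mv.in; python3 - <<'E'
from h import *
p,M,o=state(14);print("tip-B",(p+M@TIP-B).round(4))
E
echo '[[[0, 0, 0, -0.02, 0, 0, 0.01], [0, 0, 0, -0.02, 0, 0, 0.01], [0, 0, 0, -0.02, 0, 0, 0.01], [0, 0, 0, 0, 0, 0, 0.01]]]' > mv.in && python3 nudge.py mv.in; python3 - <<'E'
from h import *
p,M,o=state(14);print("tip-B",(p+M@TIP-B).round(4))
E
```

```text
time_s: 25.4
tool_pos: [0.6273, 0.0555, 0.1367]
tcp_rot: [3.141, -0.84, 1.569]
force: [-0.1, 0.6, -0.1]
opening: 0.0153
gripper_force: 30.0
F [-0.02  0.24  0.09] +- [0.1  0.12 0.14]
tip-B [ 0.0001 -0.      0.0058]
time_s: 26.5
tool_pos: [0.6273, 0.0533, 0.1342]
tcp_rot: [-3.142, -0.84, 1.569]
force: [-0.1, 0.5, -0.2]
opening: 0.0157
gripper_force: 30.0
F [-0.17  0.13  0.13] +- [0.13 0.13 0.13]
tip-B [ 0.0001 -0.002   0.0036]
```

In the tool's units: -0.001 m is -0.02.

```bash
echo '[[[0, 0, 0, -0.02, 0, 0, 0.01], [0, 0, 0, -0.02, 0, 0, 0.01], [0, 0, 0, 0, 0, 0, 0.01], [0, 0, 0, 0, 0, 0, 0.01]]]' > mv.in && python3 nudge.py mv.in; python3 - <<'E'
from h import *
p,M,o=state(24);print("tip-B",(p+M@TIP-B).round(4))
s=r.snapshot("side")[:,:,::-1];h=cv2.cvtColor(s[167:187,249:267],cv2.COLOR_BGR2HSV);print(h[:,:,1]);print(h[:,:,2])
E
```

```text
time_s: 27.6
tool_pos: [0.6273, 0.052, 0.1328]
tcp_rot: [3.142, -0.84, 1.569]
force: [-0.9, 1.3, 0.6]
opening: 0.0155
gripper_force: 30.0
F [-0.31  0.61  0.66] +- [0.09 0.1  0.11]
tip-B [ 0.0001 -0.0034  0.0021]
[[ 40  37  43  52  58 103  72  57  33  38  41  38  38  39  40  40  41  39]
 [ 30  48  95 112  78  48  39  32  43  42  39  45  41  38  42  41  37  41]
 [122 119  63  51  33  36  39  40  42  43  41  39  39  39  43  43  37  40]
 [160 152  36  16  42  41  41  39  37  38  41  39  38  37  40  41  37  41]
 [165 168 129  28  22  39  41  41  41  41  37  44  43  43  39  39  37  38]
 [189 188 190 162  82  15  36  41  38  43  37  41  38  37  40  36  38  35]
 [170 180 158 169 180   6  49  41  39  40  43  37  35  37  36  36  35  39]
 [174 177 147 178  89 101 103  64  41  38  37  38  39  35  40  36  35  38]
 [ 96 164 186 127  86 169 198 122  61  39  37  35  37  36  37  37  38  38]
 [ 16  35 111   7 145 177 183 194 144  60  42  38  38  40  39  36  38  39]
 [ 41  31  15  34  75 149 177 173 181  94  42  39  37  36  36  39  35  37]
 [ 39  36  38  31  37  67 137 171 141  64  26  33  36  39  37  
[... 1413 characters left out ...]
153 154 154 152 154 153]
 [145 149 153 191 191 133 108 106 107 100 116 122 148 155 152 154 155 153]
 [154 155 154 153 191 154 134 113  97  97 110 104 138 151 154 155 152 152]
 [154 153 154 152 153 154 153 125 102  98  94 106 123 149 152 154 151 153]
 [154 152 152 154 151 155 153 123 118 113 107 117 122 148 153 154 153 154]
 [155 155 155 155 155 153 154 131 120 123 105  99 130 151 154 153 155 154]
 [154 152 153 154 154 152 153 153 153 140 125 130 143 153 156 154 154 153]
 [153 153 153 153 153 153 153 154 153 154 149 135 138 149 154 154 153 153]
 [153 154 154 153 151 153 154 155 154 152 155 141 131 138 150 154 153 154]
 [153 153 153 154 154 154 153 154 153 154 153 149 137 131 147 152 155 152]]
```

Contact is confirmed: Fz is up about 1.3 N from the baseline, and the ball is at px (259,179.5) on the blue dot. Now the first leg.

In the tool's units: -0.00261 m is -0.0522, 0.00097 m is 0.0194.

```bash
echo '[[[0, 0, 0, 0.0174, -0.0522, 0.0194, 0.01], [0, 0, 0, 0.0174, -0.0522, 0.0194, 0.01], [0, 0, 0, 0.0174, -0.0522, 0.0194, 0.01], [0, 0, 0, 0.0174, -0.0522, 0.0194, 0.01], [0, 0, 0, 0.0174, -0.0522, 0.0194, 0.01], [0, 0, 0, 0.0174, -0.0522, 0.0194, 0.01], [0, 0, 0, 0.0174, -0.0522, 0.0194, 0.01], [0, 0, 0, 0.0174, -0.0522, 0.0194, 0.01], [0, 0, 0, 0.0174, -0.0522, 0.0194, 0.01], [0, 0, 0, 0.0174, -0.0522, 0.0194, 0.01], [0, 0, 0, 0.0174, -0.0522, 0.0194, 0.01], [0, 0, 0, 0.0174, -0.0522, 0.0194, 0.01]]]' > mv.in && python3 nudge.py mv.in; python3 - <<'E'
from h import *
p,M,o=state(10);d=p+M@TIP-B;e=(BE-B)/np.linalg.norm(BE-B);print("along",(d@e).round(4),"tip-B",d.round(4),"lat",np.cross(e,d)[2].round(4),"tilt",o["tcp_rot"][1])
E
```

```text
time_s: 30.05
tool_pos: [0.5958, 0.0679, 0.1328]
tcp_rot: [3.142, -0.84, 1.569]
force: [1.0, -0.9, 1.5]
opening: 0.0159
gripper_force: 30.0
F [-0.09 -0.45  1.17] +- [0.27 0.21 0.2 ]
along 0.0335 tip-B [-0.0313  0.0124  0.002 ] lat 0.0029 tilt -0.8400413814763638
```

In the tool's units: -0.00261 m is -0.0522, 0.00097 m is 0.0194.

```bash
echo '[[[0, 0, 0, 0.0174, -0.0522, 0.0194, 0.01], [0, 0, 0, 0.0174, -0.0522, 0.0194, 0.01], [0, 0, 0, 0.0174, -0.0522, 0.0194, 0.01], [0, 0, 0, 0.0174, -0.0522, 0.0194, 0.01], [0, 0, 0, 0.0174, -0.0522, 0.0194, 0.01], [0, 0, 0, 0.0174, -0.0522, 0.0194, 0.01], [0, 0, 0, 0.0174, -0.0522, 0.0194, 0.01], [0, 0, 0, 0.0174, -0.0522, 0.0194, 0.01], [0, 0, 0, 0.0174, -0.0522, 0.0194, 0.01], [0, 0, 0, 0.0174, -0.0522, 0.0194, 0.01], [0, 0, 0, 0.0174, -0.0522, 0.0194, 0.01], [0, 0, 0, 0.0174, -0.0522, 0.0194, 0.01]]]' > mv.in && python3 nudge.py mv.in; echo '[[[0, 0, 0, 0, 0, 0, 0.01]]]' > mv.in && python3 nudge.py mv.in; python3 - <<'E'
from h import *
p,M,o=state(10);d=p+M@TIP-BE;print("tip-BE",d.round(4),"leg2",(M.T@(RD-BE)).round(4),o["joint_positions"].round(2))
s=r.snapshot("side")[:,:,::-1];u=pr(cam("side"),BE+[0,0,.005]);print("expected ball px",u);x,y=int(u[0])-7,int(u[1])-8
h=cv2.cvtColor(s[y:y+15,x:x+15],cv2.COLOR_BGR2HSV);print(x,y);print(h[:,:,1]);print(h[:,:,2])
E
```

```text
time_s: 31.75
tool_pos: [0.5645, 0.0836, 0.1328]
tcp_rot: [3.142, -0.84, 1.569]
force: [0.2, -0.2, 1.0]
opening: 0.0157
gripper_force: 30.0
time_s: 31.85
tool_pos: [0.5642, 0.0837, 0.1328]
tcp_rot: [-3.141, -0.84, 1.569]
force: [0.7, -0.7, 1.2]
opening: 0.0157
gripper_force: 30.0
F [-0.17 -0.38  1.25] +- [0.18 0.19 0.17]
tip-BE [ 0.0001 -0.0032  0.0021] leg2 [-0.0111 -0.068  -0.0123] [ 0.83  0.54 -0.7   1.68 -0.51  1.24  0.39]
expected ball px [266.6 193.2]
259 185
[[ 32 115 156 112  32  28  27  26  25  31  35  36  35  38  37]
 [177 170 101 147  49  30  25  28  30  36  38  38  38  37  36]
 [205 199 152  72 103  33  30  34  39  38  35  37  36  35  36]
 [174 171 128  94 169  42  46  35  37  38  40  38  38  37  36]
 [171 185  16 151 181 143  85  57  40  35  39  36  39  40  40]
 [144 136 125 168 192 168 181  95  40  35  37  36  38  38  38]
 [  9  27  75 141 169 171 175  92  39  33  35  38  37  38  36]
 [ 24  26  47  77 137 181 162  69  29  31  38  36  38  37  35]
 [ 38  32  36  47  63  67 106  64  25  29  39  40  38  39  36]
 [ 36  39  38  38  40  35  79 109  69  50  39  35  38  36  36]

[... 561 characters left out ...]
2 155]
 [ 79  77  65 108 110 118 129 144 153 154 157 154 155 154 153]
 [ 76  75  88 106 106 111 111 134 153 154 153 156 155 155 155]
 [139 162 140 110 107 106 109 119 139 145 155 155 153 155 154]
 [173 209 173 129 112 104 107 100 106 123 140 155 156 152 153]
 [154 192 163 147 138 130 127 103 104 114 130 152 154 155 154]
 [154 152 153 155 154 154 139 119 115 108 145 153 154 155 154]
 [154 154 154 154 155 155 143 134 127 123 146 148 152 155 154]
 [155 154 155 154 155 154 155 145 148 143 138 137 140 147 151]
 [155 154 156 154 155 153 155 154 157 151 144 145 142 139 142]
 [152 155 153 156 154 156 154 157 155 153 156 154 152 148 140]
 [136 155 154 152 155 154 155 152 155 154 155 152 153 154 148]]
```

The ball is at about px (267,193.3), against (266.6,193.2) expected at the bend. Now the second leg.

In the tool's units: -0.00283 m is -0.0566, -0.00051 m is -0.0102.

```bash
echo '[[[0, 0, 0, -0.0092, -0.0566, -0.0102, 0.01], [0, 0, 0, -0.0092, -0.0566, -0.0102, 0.01], [0, 0, 0, -0.0092, -0.0566, -0.0102, 0.01], [0, 0, 0, -0.0092, -0.0566, -0.0102, 0.01], [0, 0, 0, -0.0092, -0.0566, -0.0102, 0.01], [0, 0, 0, -0.0092, -0.0566, -0.0102, 0.01], [0, 0, 0, -0.0092, -0.0566, -0.0102, 0.01], [0, 0, 0, -0.0092, -0.0566, -0.0102, 0.01], [0, 0, 0, -0.0092, -0.0566, -0.0102, 0.01], [0, 0, 0, -0.0092, -0.0566, -0.0102, 0.01], [0, 0, 0, -0.0092, -0.0566, -0.0102, 0.01], [0, 0, 0, -0.0092, -0.0566, -0.0102, 0.01]]]' > mv.in && python3 nudge.py mv.in && echo '[[[0, 0, 0, -0.0092, -0.0566, -0.0102, 0.01], [0, 0, 0, -0.0092, -0.0566, -0.0102, 0.01], [0, 0, 0, -0.0092, -0.0566, -0.0102, 0.01], [0, 0, 0, -0.0092, -0.0566, -0.0102, 0.01], [0, 0, 0, -0.0092, -0.0566, -0.0102, 0.01], [0, 0, 0, -0.0092, -0.0566, -0.0102, 0.01], [0, 0, 0, -0.0092, -0.0566, -0.0102, 0.01], [0, 0, 0, -0.0092, -0.0566, -0.0102, 0.01], [0, 0, 0, -0.0092, -0.0566, -0.0102, 0.01], [0, 0, 0, -0.0092, -0.0566, -0.0102, 0.01], [0, 0, 0, -0.0092, -0.0566, -0.0102, 0.01], [0, 0, 0, -0.0092, -0.0566, -0.0102, 0.01]]]' > mv.in && python3 nudge.py mv.in; echo '[[[0, 0, 0, 0, 0, 0, 0.01]]]' > mv.in && python3 nudge.py mv.in; python3 - <<'E'
from h import *
p,M,o=state(10);d=p+M@TIP-RD;print("tip-RD",d.round(4),o["joint_positions"].round(2))
s=r.snapshot("side")[:,:,::-1];u=pr(cam("side"),RD+[0,0,.005]);print("expected ball px",u);x,y=int(u[0])-7,int(u[1])-8
h=cv2.cvtColor(s[y:y+15,x:x+15],cv2.COLOR_BGR2HSV);print(x,y);print(h[:,:,1]);print(h[:,:,2])
E
```

```text
time_s: 33.6
tool_pos: [0.5305, 0.0752, 0.1328]
tcp_rot: [-3.142, -0.84, 1.569]
force: [0.5, 0.1, 0.4]
opening: 0.0155
gripper_force: 30.0
time_s: 34.8
tool_pos: [0.4965, 0.067, 0.1328]
tcp_rot: [3.142, -0.84, 1.569]
force: [0.7, 1.2, 1.5]
opening: 0.0157
gripper_force: 30.0
time_s: 34.9
tool_pos: [0.4964, 0.0669, 0.1327]
tcp_rot: [-3.141, -0.84, 1.568]
force: [-0.3, 0.6, 1.5]
opening: 0.0153
gripper_force: 30.0
F [-0.72  0.21  0.74] +- [0.19 0.09 0.1 ]
tip-RD [ 0.0002 -0.0031  0.002 ] [ 0.95  0.43 -0.72  1.83 -0.56  1.26  0.49]
expected ball px [288.4 201.6]
281 193
[[  5  20  27  27  25  27  26  28  31  30  34  38  36  34  36]
 [157  28  24  24  26  26  29  35  38  40  37  37  38  37  37]
 [166 168 167   7  24  27  35  39  36  36  35  39  36  36  37]
 [187 170 171 136  32  41  37  36  36  36  38  37  36  36  36]
 [176 188 158  21 117  88  53  38  39  37  36  36  36  34  38]
 [191 182  90 151 177 187 118  58  40  38  38  36  35  36  33]
 [ 52 121 105 160 170 175 175  99  39  37  36  36  36  36  37]
 [113 138 173 173 168 170 183  89  38  34  38  37  36  36  38]
 [101 152 166 177 176 
[... 665 characters left out ...]
6 157]
 [ 77  76  79  62 129 134 148 155 158 157 155 156 157 157 155]
 [ 76  77  74  91 111 112 127 145 153 154 156 156 155 156 156]
 [ 73  74  78 105 108 111 112 131 145 145 156 155 155 157 157]
 [115 144 118 109 106 111 107 115 127 126 154 158 156 158 154]
 [141 173 135 118 113 114 108 101 116 119 153 156 155 142 132]
 [153 144 140 139 133 127 121 108 111 114 147 141 132 101  76]
 [153 153 158 156 146 141 137 125 120 106 119  97  78  74  67]
 [156 157 157 156 155 152 140 131 120  82  68  73  71  77  90]
 [155 157 156 156 157 158 128  97  80  71  67  77  88 105 124]
 [156 160 156 155 143 130 104  72  69  77  89 104 126 127 128]
 [157 155 142 130 103  79  75  78  75 103 125 127 128 127 126]]
```

In the tool's units: 0.03 m is 0.6, -0.027 m is -0.54, -0.14 rad / 3.1416 = -0.0446.

```bash
echo '[[[0, 0, 0, 0.06, 0, 0, 0.01], [0, 0, 0, 0.06, 0, 0, 0.01], [0, 0, 0, 0.044, 0, -0.04, 0.01], [0, 0, 0, 0.044, 0, -0.04, 0.01], [0, 0, 0, 0.088, 0, -0.08, 0.01], [0, 0, 0, 0.3, 0, -0.27, 0.01], [0, 0, 0, 0.6, 0, -0.54, 0.01], [0, 0, 0, 0.6, 0, -0.54, 0.01], [0, -0.0446, 0, 0, 0, 0, 0.01], [0, -0.0446, 0, 0, 0, 0, 0.01], [0, -0.0446, 0, 0, 0, 0, 0.01], [0, -0.0446, 0, 0, 0, 0, 0.01]]]' > mv.in && python3 nudge.py mv.in; echo '[[[0, -0.0446, 0, 0, 0, 0, 0.01], [0, -0.0446, 0, 0, 0, 0, 0.01], [0, 0, 0, 0, 0, 0, 0.01], [0, 0, 0, 0, 0, 0, 0.01]]]' > mv.in && python3 nudge.py mv.in
```

```text
time_s: 36.65
tool_pos: [0.4973, 0.0704, 0.2516]
tcp_rot: [3.138, -0.273, 1.568]
force: [0.1, -0.0, -1.4]
opening: 0.0155
gripper_force: 30.0
time_s: 37.05
tool_pos: [0.4964, 0.0722, 0.2504]
tcp_rot: [3.142, -0.001, 1.572]
force: [0.3, -0.5, -1.0]
opening: 0.0155
gripper_force: 30.0
```

In the tool's units: -0.0485 m is -0.97, -0.001 m is -0.02, 0.147 rad / 3.1416 = 0.0468.

```bash
echo '[[[0, 0, 0, -0.97, -0.02, 0, 0.01], [0, 0, 0, -0.97, -0.02, 0, 0.01], [0, 0, 0, -0.97, -0.02, 0, 0.01], [0, 0, 0, -0.97, -0.02, 0, 0.01], [0, 0, 0, -0.97, -0.02, 0, 0.01], [0, 0, 0, -0.97, -0.02, 0, 0.01], [0, 0, 0, -0.97, -0.02, 0, 0.01], [0, 0, 0, -0.97, -0.02, 0, 0.01], [0, 0, 0.0468, 0, 0, 0, 0.01], [0, 0, 0.0468, 0, 0, 0, 0.01], [0, 0, 0.0468, 0, 0, 0, 0.01], [0, 0, 0.0468, 0, 0, 0, 0.01]]]' > mv.in && python3 nudge.py mv.in >/dev/null; echo '[[[0, 0, 0.0468, 0, 0, 0, 0.01], [0, 0, 0.0468, 0, 0, 0, 0.01], [0, 0, 0.0468, 0, 0, 0, 0.01], [0, 0, 0.0468, 0, 0, 0, 0.01], [0, 0, 0.0468, 0, 0, 0, 0.01], [0, 0, 0.0468, 0, 0, 0, 0.01], [0, 0, 0.0468, 0, 0, 0, 0.01], [0, 0, 0.0468, 0, 0, 0, 0.01], [0, 0, 0, 0, 0, 0, 0.01], [0, 0, 0, 0, 0, 0, 0.01]]]' > mv.in && python3 nudge.py mv.in; python3 - <<'E'
from h import *
p,M,o=state(2);print(p,o["tcp_rot"],"to go",(M.T@(np.array([.4885,-.3161,.0075])-p)).round(4),o["joint_positions"].round(2))
s=r.snapshot("side")[:,:,::-1]; cv2.imwrite("pics/side7.png",s)
b,m=blobs(s,(12,110,60),(28,255,255),(330,60,400,150),5)
C=cam("side");tip=p+M@TIP;print("brass",b,"pred brass",pr(C,p+M@[-.084,0,-.0425]))
b,m=blobs(s,(100,110,60),(125,255,255),(320,60,400,150),20);print("blue",b)
E
```

```text
time_s: 39.25
tool_pos: [0.4872, -0.3181, 0.2498]
tcp_rot: [-3.141, 0.0, -0.193]
force: [0.5, -0.7, -0.1]
opening: 0.0156
gripper_force: 30.0
F [ 0.03 -0.19 -1.18] +- [0.04 0.23 0.43]
[ 0.48755357 -0.31766814  0.24995457] [-3.14116493e+00  1.07801843e-04 -1.92855711e-01] to go [ 0.0007 -0.0016  0.2425] [ 0.82  0.24 -0.39  1.46  0.09  1.47 -1.33]
brass [([336.9, 62.2], 78), ([369.1, 70.9], 63), ([356.2, 107.9], 918), ([374.1, 78.8], 39), ([360.8, 79.1], 13), ([386.4, 90.2], 160), ([383.1, 96.4], 101), ([375.1, 100.0], 21), ([381.5, 111.2], 42)] pred brass [381.2 111.4]
blue [([349.5, 93.7], 80), ([368.5, 103.0], 141)]
```

In the tool's units: 0.045 m is 0.9, -0.0016 m is -0.032.

```bash
echo '[[[0, 0, 0, 0.014, -0.032, 0.8, 0.01], [0, 0, 0, 0, 0, 0.9, 0.01], [0, 0, 0, 0, 0, 0.9, 0.01], [0, 0, 0, 0, 0, 0.8, 0.01], [0, 0, 0, 0, 0, 0.5, 0.01], [0, 0, 0, 0, 0, 0.3, 0.01], [0, 0, 0, 0, 0, 0.2, 0.01], [0, 0, 0, 0, 0, 0.2, 0.01], [0, 0, 0, 0, 0, 0.1, 0.01], [0, 0, 0, 0, 0, 0.1, 0.01], [0, 0, 0, 0, 0, 0.03, 0.01], [0, 0, 0, 0, 0, 0, 0.01]]]' > mv.in && python3 nudge.py mv.in
```

```text
time_s: 40.6
tool_pos: [0.4892, -0.3158, 0.0088]
tcp_rot: [3.141, -0.0, -0.195]
force: [0.5, 0.7, -0.7]
opening: 0.0158
gripper_force: 30.0
```

In the tool's units: -0.045 m is -0.9, -0.04 m is -0.8.

```bash
echo '[[[0, 0, 0, 0, 0, 0.02, 0.03], [0, 0, 0, 0, 0, 0, 0.06], [0, 0, 0, 0, 0, 0, 0.087], [0, 0, 0, 0, 0, 0, 0.087], [0, 0, 0, 0, 0, 0, 0.087], [0, 0, 0, 0, 0, 0, 0.087], [0, 0, 0, 0, 0, 0, 0.087], [0, 0, 0, 0, 0, -0.2, 0.087], [0, 0, 0, 0, 0, -0.6, 0.087], [0, 0, 0, 0, 0, -0.8, 0.087], [0, 0, 0, 0, 0, -0.9, 0.087], [0, 0, 0, 0, 0, -0.9, 0.087]]]' > mv.in && python3 nudge.py mv.in; echo '[[[0, 0, 0, 0, 0, -0.9, 0.087], [0, 0, 0, 0, 0, -0.5, 0.087], [0, 0, 0, 0, 0, 0, 0.087], [0, 0, 0, 0, 0, 0, 0.087]]]' > mv.in && python3 nudge.py mv.in; python3 - <<'E'
from h import *
o=r.get_obs();W=cam("wrist",o);w=r.snapshot("wrist")[:,:,::-1];s=r.snapshot("side")[:,:,::-1]
cv2.imwrite("pics/c7.png",np.hstack([cv2.resize(w,(400,300)),cv2.resize(s,(400,300))]))
b,m=blobs(w,(100,110,60),(125,255,255),(210,90,310,270),50);k=max(cv2.findContours(m,0,2)[0],key=cv2.contourArea);bx=cv2.boxPoints(cv2.minAreaRect(k))+[210,90];bx=bx[np.argsort(bx[:,1])];a,c=[plane(W,q,.058) for q in(bx[:2].mean(0),bx[2:].mean(0))];print(a,c,np.arctan2(*(c-a)[[1,0]]))
b,_=blobs(s,(100,110,60),(125,255,255),(322,150,382,208),20);print("blue side",b,"was 349.3,168.9 n164",tri(W,bx.mean(0),cam("side"),b[0][0]))
print("lever",blobs(s,(0,0,0),(180,255,38),(170,245,246,320),4)[0])
E
```

```text
time_s: 41.8
tool_pos: [0.4888, -0.3154, 0.1801]
tcp_rot: [3.141, -0.0, -0.195]
force: [0.8, 0.4, -0.2]
opening: 0.0866
gripper_force: 0.0
time_s: 42.2
tool_pos: [0.4891, -0.3157, 0.2482]
tcp_rot: [3.141, -0.001, -0.195]
force: [-0.7, -0.6, -0.7]
opening: 0.0866
gripper_force: 0.0
[ 0.54716068 -0.3275055   0.058     ] [ 0.42156002 -0.30270364  0.058     ] 2.9466348948189767
blue side [([348.8, 168.7], 154)] was 349.3,168.9 n164 (array([ 0.48566403, -0.31560692,  0.05180263]), np.float64(0.0006492156308355437))
lever [([205.7, 260.8], 63), ([207.1, 278.7], 31)]
```

View pics/c7.png

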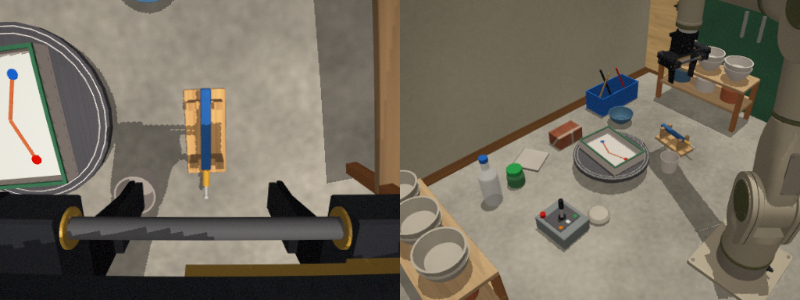

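The burnisher is back in both notches at the pose it started in: wrist px (205,130), z 0.0518, direction within 0.003 rad. The lever is upright at side px (205.7,260.8), the bystanders are in place and the arm is clear.

```bash
python3 -c "
from cell import r
print(r.finish_job())"
```

```text
the job is handed in; nothing more can be done
None
```

I handed the job in at about 42 s: the lever is off, the seam was rubbed from the blue dot round the bend to the red dot, and the burnisher is back in its rest; the hand-in gave no verdict. The first try at the lever missed because the fingers end about 28 mm short of the stated tool point; the second try worked.

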